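Put the washed lids back on their storage jars

TASK

The four wooden lids have been washed and left on the draining board, three of them in a stack. Take the stack apart and close each white jar with the lid of its own shape and size, foot in the mouth and plate flat on the rim, square with the jar where it has corners. The jars stay standing where they are, and the salt shaker and egg cup among them are left alone.

Things in the scene. Friction and masses are not known exactly. Their poses are not given: they have to be found in the camera images.
- lid_large: the largest lid: round wooden disc 68 mm across on a round foot (plug) 43 mm across. Foot 9 mm high, disc or plate above it 14 mm thick, 23 mm in all; loose, foot down. Origin: centre of the foot's underside, z up. At the start it either lies alone on the draining board or is the bottom of the stack (then the square lid lies alone).
- lid_square: the square lid: wooden plate 56 x 56 mm (sides along its x and y) on a square foot 32 x 32 mm. Foot 9 mm high, disc or plate above it 14 mm thick, 23 mm in all; loose, foot down. Origin: centre of the foot's underside, z up. At the start it either lies alone on the draining board or is the bottom of the stack (then the large lid lies alone).
- lid_oblong: the oblong lid: wooden plate 70 mm (its x) by 40 mm (its y) on a foot 46 x 16 mm. Foot 9 mm high, disc or plate above it 14 mm thick, 23 mm in all; loose, foot down. Origin: centre of the foot's underside, z up. At the start it is the middle of the stack of three.
- lid_small: the small round lid: wooden disc 44 mm across on a round foot 20 mm across. Foot 9 mm high, disc or plate above it 14 mm thick, 23 mm in all; loose, foot down. Origin: centre of the foot's underside, z up. At the start it is the top of the stack of three.
- jar_large: the largest jar: round, white, 66 mm across outside, mouth 54 mm across; open at the top, walls 6 mm, floor 6 mm, 62 mm high; loose, upright and empty, 300 g or so. Origin: centre of its underside, z up. Its lid's plate rests on the rim with the foot inside the mouth (about 5 mm play each way), so a seated lid's origin is 53 mm above the jar's origin.
- jar_square: the square jar: white, 54 x 54 mm outside (sides along its x and y), mouth 42 x 42 mm; open at the top, walls 6 mm, floor 6 mm, 58 mm high; loose, upright and empty, 260 g or so. Origin: centre of its underside, z up. Its lid's plate rests on the rim with the foot inside the mouth (about 5 mm play each way), so a seated lid's origin is 49 mm above the jar's origin.
- jar_oblong: the oblong jar: white, 68 mm (its x) by 38 mm (its y) outside, mouth 56 x 26 mm; open at the top, walls 6 mm, floor 6 mm, 54 mm high; loose, upright and empty, 240 g or so. Origin: centre of its underside, z up. Its lid's plate rests on the rim with the foot inside the mouth (about 5 mm play each way), so a seated lid's origin is 45 mm above the jar's origin.
- jar_small: the small round jar: white, 42 mm across outside, mouth 30 mm across; open at the top, walls 6 mm, floor 6 mm, 50 mm high; loose, upright and empty, 160 g or so. Origin: centre of its underside, z up. Its lid's plate rests on the rim with the foot inside the mouth (about 5 mm play each way), so a seated lid's origin is 41 mm above the jar's origin.
- salt: steel salt shaker 26 mm across, 36 mm high, standing loose among the jars and lids; leave it alone. Origin: centre of its underside.
- eggcup: blue egg cup 34 mm across at its rim, 34 mm high, standing loose among the jars and lids; leave it alone. Origin: centre of its underside.
Things that resemble listed ones, but are neither listed nor needed, are in the scene too. What is shaped like the lid_oblong but red is not meant. Leave any yellow look-alike of the lid_large alone.

How it is judged:
By the outcome, as a careful person would: the job done as asked, in the order asked, and still so for the second after the job is handed in, with the robot touching nothing.
It also fails if it takes over 122 s, if anything falls off the work surface, if the arm or the gripper's body presses on something with over 40 N, if the wrist force passes 120 N, or if a joint passes its speed limit or range.

ROBOT

A 7-joint arm with a two-finger parallel gripper is mounted at the origin on the work surface. World frame = base frame: x ahead of the robot, y to its left, z up, the work surface at z = 0. Lengths are in m, angles in rad, forces in N, time in s.
With the tool pointing down it reaches from about 0.4 to 0.875 m from the base axis. Payload 19.3 kg.
Tool frame: the origin (TCP) lies midway between the tips of the shut fingers; the grasp point (between the pads) lies 19 mm behind it; z points along the fingers, y is the line along which they close (so a half turn about z gives the same grasp; the last joint's range is limited). The gripper opens to 85 mm and grips with 20 to 120 N. Pads are 22 mm wide; open, the fingers measure 114 mm over their backs; the gripper's body (76 mm by 85 mm) begins 54 mm behind the grasp point. The pads swing forward as they close: fully open they stand 13 mm farther back than shut.
Start: joints at [1.04, 0.521, -0.036, 1.599, 0.021, 1.021, -0.113], TCP at [0.278, -0.56, 0.231] pointing down, gripper open.
Joint ranges: [-2.91, 2.91], [-0.3, 2.13], [-1.5, 1.42], [0.17, 2.43], [-1.26, 4.41], [0.16, 1.93], [-2.52, 2.52]. Speed limits (rad/s): [1.89, 1.89, 2.39, 2.39, 3.01, 3.01, 3.01].

INTERFACE

Orientations are given as [roll, pitch, yaw] about the fixed x, y, z axes, in that order (R = Rz(yaw) Ry(pitch) Rx(roll)).
In Python, from workcell import * gives the robot as it stands. The module is installed in compiled form; this text tells all that it offers.
- The arm moves only by the tool play_rows, never from a script. Its argument "deltas" is a list of rows, each a list of 7 numbers: the shift along the tool's x, y, z in units of 500 mm (1.0 is 500 mm), then the turn, a rotation vector about the tool's x, y, z in units of 120 degrees (1.0 is 120 degrees), then the closure, from 0 (fully open) to 1 (shut). A call has 1 to 10 rows; each row is the pose to reach, as a shift and turn from the pose commanded when the call began, along the tool's axes at that moment; what a row does not reach only later rows make up. A row lasts 1/10 s, in which the tool goes at most 50 mm and 8.59 degrees, less where a joint would pass 70% of its speed; a pose out of reach is approached as far as the arm can. A call with a number of a shift or a turn outside -1 to 1 is refused whole. A call with a gripper value outside its range is refused whole. The fingers move at their own pace and stop on an object; "newtons" is the grip in N (left out, the last holds). Time passes only in rows, so rows that repeat a pose let the fingers close. It gives the time, the measured TCP pose, the force, the opening and the grip force at its end, in the units of the state.
- observe(): the state, without advancing time (a new reading comes with each control period).
- grab_frame(name): name is "side" or "top"; returns the picture (480x640x3 uint8, red, green, blue); there is no depth.
- get_calibration(name): a dict with "fovy" (degrees; the focal length in pixels is half the picture's height over the tangent of half this angle, whatever the lens; pixels are square), "cx", "cy" (the principal point, pixels), "xyz" and "rotation" of the camera in the world. Camera axes: x right, y down, z forward; pixel columns grow to the right and rows downward; lengths in m; the calibration is good to about 2 mm. A picture is of the moment at which its call begins. get_calibration takes no time and is no camera call.
- job_done(): hands the job in; it is judged then, once.
The state is a dict: "clock": time; "qpos": joint angles; "qd": joint speeds; "joint_efforts": joint torques, N m; "position": TCP position; "tool_rot": TCP orientation; "force": force on the tool from outside, world axes, zero at the start; "moment": the same for the moment, N m; "grip_width": finger opening in m; "finger_force": force on a finger pad.
Only numpy, scipy, OpenCV 4.12 (cv2) and the standard library are available. Lean on these libraries where they do the work, as an engineer would, in place of code of your own. Each camera call takes 0.05 s, during which the arm holds its last target. There are 200 camera calls.

## Working session

There is one attempt and no reset: what is moved stays moved. The work goes in short steps, Python scripts to look and compute and a tool call to move; the robot and the scene stay as the last step left them, time stands still between calls to the robot, and variables do not carry over. Pictures are saved under pics/ and viewed, at most 14 in all, crops included, and the job is handed in when it is done.

Besides the shell and the picture viewer there is one more tool, called after "Call:" in YAML: its name, and indented under it one key for each argument. play_rows: Moves the arm, as the interface text tells. Its arguments: {"type":"object","properties":{"deltas":{"type":"array"},"newtons":{"type":"number"}},"required":["deltas"]}

```bash
mkdir -p pics
python3 - <<'E'
from workcell import *
import cv2
print(observe())
for n in("top","side"):
    print(n,get_calibration(n)); cv2.imwrite(f"pics/{n}0.png",grab_frame(n)[:,:,::-1])
E
```

```text
{'clock': 0.0, 'qpos': array([ 1.03978644,  0.52205579, -0.03631951,  1.59998607,  0.02118367,
        1.02109299, -0.11283333]), 'qd': array([-0.00080624,  0.00032797,  0.00174694, -0.00043535, -0.00071401,
        0.0005215 , -0.00022554]), 'joint_efforts': array([ 4.33816865e-05, -9.27108335e+01,  1.97942935e+00, -3.69940817e+01,
        1.79767463e-02,  8.03678879e-03,  6.71451161e-07]), 'position': array([ 0.27774145, -0.55952796,  0.23070764]), 'tool_rot': array([-3.14043705e+00,  7.20640580e-05,  4.60750845e-01]), 'force': array([-0.6561424 ,  0.33715317, -0.44300347]), 'moment': array([-0.02437368, -0.00012111, -0.00544705]), 'finger_force': 0.0, 'grip_width': 0.08556071905926733}
top {'fovy': 44.65712690029381, 'cx': 333.82792875776, 'cy': 235.95118829513595, 'xyz': array([0.34529512, 0.02904943, 1.07631036]), 'rotation': array([-2.99557564,  0.01042958, -1.55371891])}
side {'fovy': 54.656098605578045, 'cx': 321.8544692546354, 'cy': 244.11290468376583, 'xyz': array([ 0.37322995, -0.41277763,  0.51335108]), 'rotation': array([-2.35307592, -0.01276802, -0.27819578])}
```

View pics/top0.png

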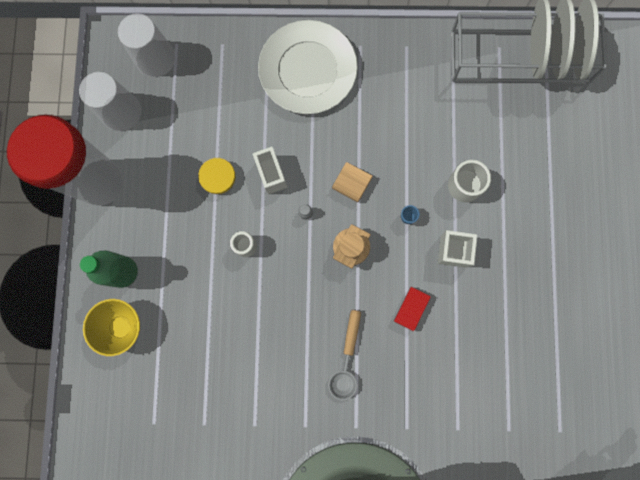

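View pics/side0.png

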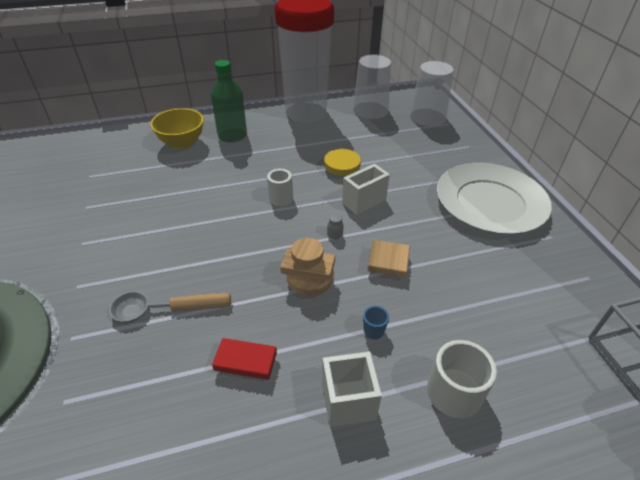

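Candidates for the lids: the small round on the stack (350,242), oblong plate under it (352,245), large disc at the bottom, the lone square plate (352,182). Look-alikes: red oblong (412,308), yellow disc (216,176); both are to be left alone. The large lid is at the bottom of the stack. Next, a close crop to check.

Run:
```python
import cv2
i=cv2.imread("pics/top0.png")
cv2.imwrite("pics/crop.png",cv2.resize(i[140:275,220:500],(784,378),interpolation=cv2.INTER_CUBIC))
for p in [(470,163),(470,200),(450,234),(242,234),(260,155),(275,187),(352,182),(350,242),(300,300),(356,262)]: print(p,i[p[1],p[0]],cv2.cvtColor(i,cv2.COLOR_BGR2HSV)[p[1],p[0]])
```

```text
(470, 163) [130 136 132] [ 50  11 136]
(470, 200) [104 109 107] [ 42  12 109]
(450, 234) [158 169 166] [ 38  17 169]
(242, 234) [159 168 165] [ 40  14 168]
(260, 155) [106 112 109] [ 45  14 112]
(275, 187) [102 107 104] [ 48  12 107]
(352, 182) [106 154 190] [ 17 113 190]
(350, 242) [117 166 204] [ 17 109 204]
(300, 300) [142 143 138] [ 84   9 143]
(356, 262) [ 70 102 121] [ 19 107 121]
```

View pics/crop.png

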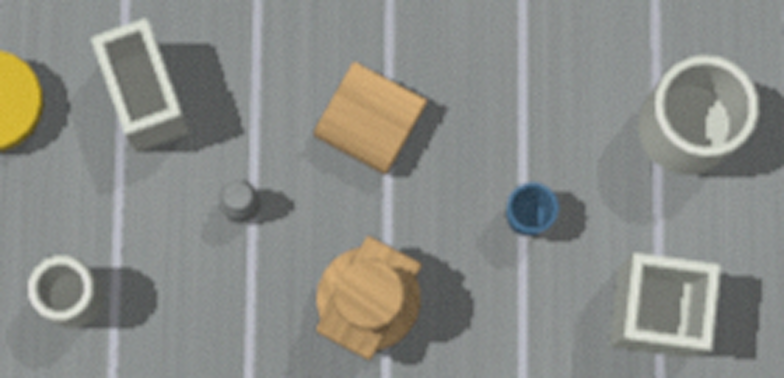

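The crop confirms it: the stack has small on oblong on large at crop (368,295), the lone wooden plate is square (370,117), and the four jar rims are clear and bright. Now to measure.

```bash
cat > h.py <<'E'
import numpy as np,cv2
from scipy.spatial.transform import Rotation as R
from workcell import *
def cast(n,uv,z):
    c=get_calibration(n);f=240/np.tan(np.radians(c["fovy"])/2)
    uv=np.atleast_2d(np.float64(uv))
    d=np.c_[(uv[:,0]-c["cx"])/f,(uv[:,1]-c["cy"])/f,np.ones(len(uv))]@R.from_euler("xyz",c["rotation"]).as_matrix().T
    o=np.asarray(c["xyz"]); return (o+d*((z-o[2])/d[:,2])[:,None])[:,:2]
def proj(n,p):
    c=get_calibration(n);f=240/np.tan(np.radians(c["fovy"])/2)
    q=(np.atleast_2d(p)-c["xyz"])@R.from_euler("xyz",c["rotation"]).as_matrix()
    return q[:,:2]/q[:,2:]*f+[c["cx"],c["cy"]]
def cons(mask): return sorted(cv2.findContours(mask.astype(np.uint8),cv2.RETR_EXTERNAL,cv2.CHAIN_APPROX_NONE)[0],key=cv2.contourArea,reverse=True)
def shape(n,c,z):
    "minAreaRect and circle of a contour cast onto z, mm"
    w=cast(n,c[:,0,:],z)*1e3
    (x,y),(a,b),t=cv2.minAreaRect(w.astype(np.float32))
    e=cv2.fitEllipse(w.astype(np.float32)); 
    if a<b: a,b,t=b,a,t+90
    return np.round([x,y,a,b,(t+90)%180-90],1),np.round([*e[0],*e[1]],1)
E
python3 - <<'E'
from h import *
J={"large":((472,180),.062),"square":((460,249),.058),"oblong":((268,169),.054),"small":((241,243),.050)}
im=grab_frame("top");hsv=cv2.cvtColor(im,cv2.COLOR_RGB2HSV)
def near(m,p):
    cs=[c for c in cons(m) if cv2.pointPolygonTest(c,p,False)>=0]; return cs[0] if cs else None
for T in(170,190):
  for k,(p,z) in J.items():
    m=(hsv[...,2]>T)&(hsv[...,1]<60)
    c=near(m,p); 
    if c is not None: print(T,k,*shape("top",c,z))
m=(hsv[...,1]>70)&(hsv[...,0]>8)&(hsv[...,0]<24)
print("sq",*shape("top",near(m,(352,182)),.023))
print("stack",*shape("top",near(m,(350,242)),.05))
for k,(p,z) in {"salt":((307,210),.036),"egg":((410,214),.034),"red":((412,308),.023),"yellow":((216,176),.023),"ladle":((352,330),.02)}.items(): print(k,np.round(cast("top",p,z)*1e3))
s=grab_frame("side");hs=cv2.cvtColor(s,cv2.COLOR_RGB2HSV)
m=(hs[...,1]>70)&(hs[...,0]>8)&(hs[...,0]<24)
c=near(m,(388,256));print("side sq",*shape("side",c,.023))
for k,z in [("sq",0)]: pass
ws=(hs[...,2]>170)&(hs[...,1]<60)
for k,(p,z) in {"large":((463,365),.062),"square":((350,375),.058),"oblong":((366,178),.054),"small":((280,176),.050)}.items():
    c=near(ws,p); print("side",k,*(shape("side",c,z) if c is not None else [0]))
# zoom of stack
cv2.imwrite("pics/st.png",np.hstack([cv2.resize(a,(390,390),interpolation=cv2.INTER_CUBIC) for a in(im[215:280,320:385,::-1],s[230:300,272:342,::-1])]))
E
```

```text
170 large [ 657.7 -197.7  173.1   63.5    2.8] [ 665.4 -198.    62.5  220.6]
170 square [ 506.8 -181.6  111.5   54.2   -7. ] [ 491.4 -178.9   53.6  122. ]
170 oblong [618.2 163.6 238.8  51.3   7.7] [595.1 161.7  42.2 229.5]
170 small [481.8 206.9  39.7  38.7  46.5] [482.4 207.2  39.3  39.8]
190 large [ 604.  -200.6   62.4   62.   -89.2] [ 603.7 -200.9   62.2   62.9]
190 square [ 479.1 -178.3   54.    53.4   -7.3] [ 478.9 -178.3   61.1   61.2]
190 oblong [621.5 163.9  70.6  37.5  19.9] [619.8 163.3  40.9  80.5]
190 small [481.8 207.8  37.8  37.4   2.2] [481.9 207.4  38.   38.3]
sq [602.5  11.3  57.3  56.3 -28.6] [602.3  11.2  64.1  65. ]
stack [478.9  11.1  69.4  64.2 -26. ] [478.6  11.2  62.7  72.5]
salt [[545.  92.]]
egg [[541. -95.]]
red [[372. -99.]]
yellow [[609. 263.]]
ladle [[331.   7.]]
side sq [601.6   8.2  64.5  54.7  61.9] [601.7   8.2  62.9  72.6]
side large [ 643.5 -191.4  143.6   63.8   11.5] [ 633.6 -196.8   57.6  160.1]
side square [ 489.3 -177.7   74.2   54.5   -7.4] [ 483.  -178.7   59.1   78. ]
side oblong [620.9 165.2  67.7  37.   22.2] [621.2 165.4  39.9  81.8]
side small [482.7 208.2  39.8  36.  -14.9] [482.5 208.5  36.8  38.9]
```

View pics/st.png

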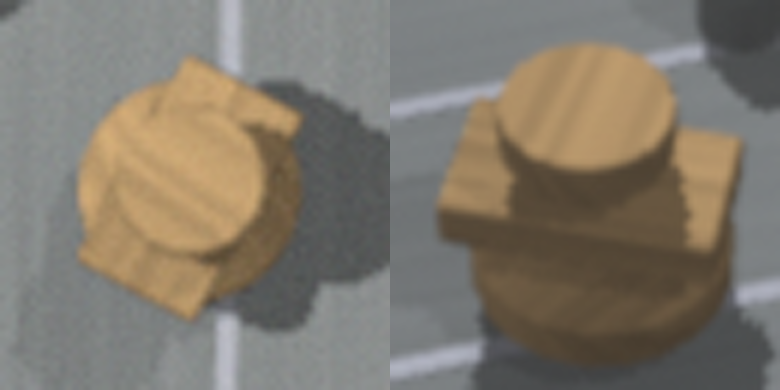

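The stack zoom shows the small disc's top centred at top px (351.8,244.7) and side px (307.4,249.2). The oblong plate corners in the top view are roughly (351.2,224.5), (370.3,234.7), (352,268.3) and (333.3,256.7).

```bash
cat >> h.py <<'E'
def go(x,y,z,yawdeg=None):
    "print the deltas (units of play_rows) from here to a tool-down pose; yaw mod 180"
    s=observe();r=R.from_euler("xyz",s["tool_rot"])
    d=r.inv().apply(np.array([x,y,z])-s["position"])/.5
    y0=np.degrees(s["tool_rot"][2]); yt=y0 if yawdeg is None else y0+(yawdeg-y0+90)%180-90
    t=(r.inv()*R.from_euler("xyz",[180,0,yt],degrees=True)).as_rotvec(degrees=True)/120
    print("at",np.round(s["position"]*1e3,1),"yaw",round(y0,1),"q7",round(s["qpos"][6],2),"w",round(s["grip_width"]*1e3,1),"| d",np.round(d,3),"t",np.round(t,3),"F",np.round(s["force"],1))
E
python3 - <<'E'
from h import *
print("small",cast("top",(351.8,244.7),.069),cast("side",(307.4,249.2),.069))
C=np.array([(351.2,224.5),(370.3,234.7),(352,268.3),(333.3,256.7)])
w=cast("top",C,.046)*1e3;print("obl",w.mean(0),np.linalg.norm(np.diff(w,axis=0),axis=1),np.degrees(np.arctan2(*(w[1]-w[2])[::-1])),np.degrees(np.arctan2(*(w[0]-w[3])[::-1])))
S=np.array([(87+0,101),(352,141),(328,253),(47,212)])/5.571+[272,230]
w=cast("side",S,.046)*1e3;print("obl side",w.mean(0),np.linalg.norm(np.diff(w,axis=0),axis=1))
for n,k,p,z in [("top","large",(472,163),.062),("side","large",(463,400),.062),("side","square",0,.058)]: pass
for n,pts in {"top":{"L":((472,180),.062),"S":((460,249),.058),"O":((268,169),.054),"sm":((241,243),.05)},"side":{"L":((463,365),.062),"S":((350,375),.058),"O":((366,178),.054),"sm":((280,176),.05)}}.items():
    hv=cv2.cvtColor(grab_frame(n),cv2.COLOR_RGB2HSV)
    for T in(180,200,210):
      m=((hv[...,2]>T)&(hv[...,1]<60)).astype(np.uint8)
      cs,hi=cv2.findContours(m,cv2.RETR_CCOMP,cv2.CHAIN_APPROX_NONE)
      for k,(p,z) in pts.items():
        for c,h in zip(cs,hi[0]):
          if h[3]>=0 and len(c)>20 and cv2.pointPolygonTest(c,p,True)>-3: print(n,T,k,"mouth",*shape(n,c,z))
go(.48,.01,.15,60)
E
```

```text
small [[0.47835922 0.01058703]] [[0.48010773 0.01141514]]
obl [479.10776998  10.27633378] [38.64552244 68.40020156 38.97385879] -27.739648349255425 -27.96915965807369
obl side [480.99121027  10.05629433] [68.28476199 37.88693698 69.33411452]
top 180 L mouth [ 603.2 -200.6   56.8   55.    -0.8] [ 604.8 -199.9   53.6   56.3]
top 180 S mouth [ 478.5 -178.3   45.4   45.3   -7.2] [ 479.  -177.    49.    50.4]
top 180 O mouth [619.9 163.1  60.   29.8  21.2] [620.  163.1  32.   70.5]
top 180 sm mouth [481.8 206.9  32.   31.2  46.5] [482.1 207.1  32.2  32.5]
top 200 L mouth [ 603.6 -201.    58.2   57.6  -44.4] [ 605.  -199.8   54.8   58.7]
top 200 S mouth [ 478.5 -178.4   47.4   46.6   -7.2] [ 479.2 -176.9   50.2   52. ]
top 200 O mouth [619.9 162.9  61.4  31.   20.8] [619.7 162.9  33.3  71.8]
top 200 sm mouth [482.2 207.4  33.7  33.3 -43.5] [482.  207.3  33.4  34.2]
top 210 L mouth [ 604.  -200.6   58.8   58.3  -89.2] [ 603.8 -200.8   58.3   58.8]
top 210 S mouth [ 478.5 -178.5   48.3   48.    -6.9] [ 478.5 -178.6   53.6   54.3]
top 210 O mouth [620.  162.8  62.3  32.4  20.9] [619.7 162.8  34.8  73.9]
top 210 sm mouth [482.2 207.4  33.7  33.2 -43.3] [482.  207.2  34.3  35. ]
side 180 L mouth [ 604.5 -198.8   57.4   56.5   24.7] [ 604.4 -199.1   56.3   57.3]
side 180 S mouth [ 479.3 -176.4   45.3   44.9   83.2] [ 479.4 -176.4   51.1   51.2]
side 180 O mouth [620.7 165.4  62.   32.5  20.9] [620.6 165.5  34.2  73.8]
side 200 S mouth [ 479.5 -176.2   46.4   46.1   83.2] [ 479.6 -176.3   52.4   52.6]
at [ 277.9 -559.7  231.1] yaw 26.4 q7 -0.11 w 85.8 | d [ 0.869 -0.841  0.162] t [-0.   -0.   -0.28] F [-0.2 -0.1  0.5]
```

Call:
play_rows:
  deltas:
    - [0.869, -0.84, 0.16, 0, 0, -0.53, 0.3]
    - [0.869, -0.84, 0.16, 0, 0, -0.53, 0.3]
    - [0.869, -0.84, 0.16, 0, 0, -0.53, 0.3]
    - [0.869, -0.84, 0.16, 0, 0, -0.53, 0.3]
    - [0.869, -0.84, 0.16, 0, 0, -0.53, 0.3]
    - [0.869, -0.84, 0.16, 0, 0, -0.53, 0.3]
    - [0.869, -0.84, 0.16, 0, 0, -0.53, 0.3]
    - [0.869, -0.84, 0.16, 0, 0, -0.53, 0.3]
    - [0.869, -0.84, 0.16, 0, 0, -0.53, 0.3]
    - [0.869, -0.84, 0.16, 0, 0, -0.53, 0.3]
  newtons: 30

```text
clock: 1.3
position: [0.4443, -0.0911, 0.1657]
tool_rot: [3.141, 0.0, 1.57]
force: [1.0, -0.2, -0.4]
grip_width: 0.0596
finger_force: 0.0
```

```bash
python3 -c "
from h import *
go(.4796,.011,.15,90)"
```

```text
at [444.3 -91.1 165.7] yaw 90.0 q7 -0.16 w 59.6 | d [0.204 0.07  0.031] t [ 0.  0. -0.] F [ 1.  -0.2 -0.4]
```

Call:
play_rows:
  deltas:
    - [0.204, 0.07, 0.03, 0, 0, 0, 0.3]
    - [0.204, 0.07, 0.03, 0, 0, 0, 0.3]
    - [0.204, 0.07, 0.03, 0, 0, 0, 0.3]
    - [0.204, 0.07, 0.03, 0, 0, 0, 0.3]
    - [0.204, 0.07, 0.03, 0, 0, 0, 0.3]
    - [0.204, 0.07, 0.03, 0, 0, 0, 0.3]

```text
clock: 1.9
position: [0.4787, 0.0077, 0.1508]
tool_rot: [-3.142, 0.001, 1.569]
force: [-0.7, -0.1, -0.6]
grip_width: 0.0597
finger_force: 0.0
```

```bash
python3 -c "
from h import *
go(.4796,.011,.053,90)"
```

```text
at [478.7   7.7 150.8] yaw 89.9 q7 -0.41 w 59.7 | d [0.007 0.002 0.196] t [-0.     0.    -0.001] F [-0.7 -0.1 -0.6]
```

Call:
play_rows:
  deltas:
    - [0.006, 0.002, 0.06, 0, 0, 0, 0.3]
    - [0.006, 0.002, 0.12, 0, 0, 0, 0.3]
    - [0.006, 0.002, 0.16, 0, 0, 0, 0.3]
    - [0.006, 0.002, 0.18, 0, 0, 0, 0.3]
    - [0.006, 0.002, 0.196, 0, 0, 0, 0.3]
    - [0.006, 0.002, 0.196, 0, 0, 0, 0.3]
    - [0.006, 0.002, 0.196, 0, 0, 0, 0.3]

```text
clock: 2.6
position: [0.4803, 0.012, 0.0533]
tool_rot: [3.141, 0.0, 1.57]
force: [0.5, -0.6, -0.1]
grip_width: 0.0596
finger_force: 0.0
```

```bash
python3 -c "
from h import *
go(.4796,.011,.053,90)
cv2.imwrite('pics/s1.png',cv2.resize(grab_frame('side')[150:310,220:420,::-1],(750,600),interpolation=cv2.INTER_CUBIC))"
```

```text
at [480.3  12.   53.3] yaw 90.0 q7 -0.53 w 59.6 | d [-0.002 -0.001  0.001] t [ 0.  0. -0.] F [ 0.5 -0.6 -0.1]
```

View pics/s1.png

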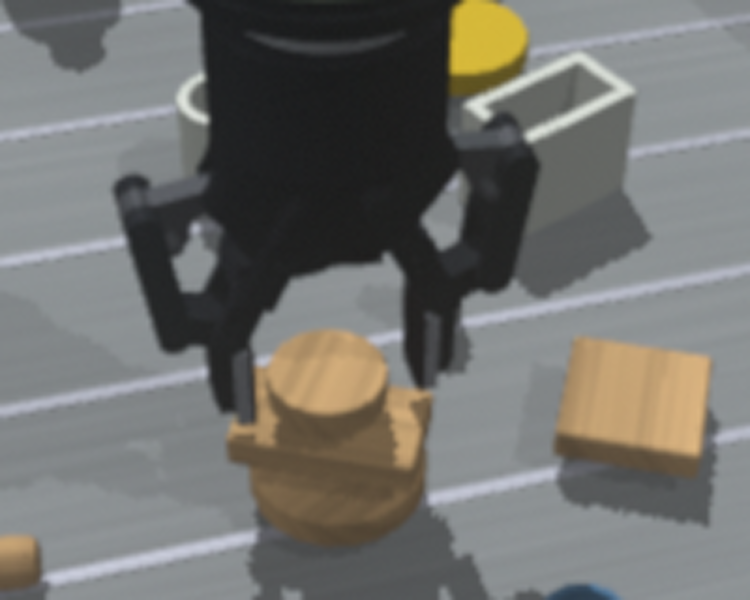

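The open fingers straddle the small disc, clear of the oblong plate and aligned with the disc. Next: close and lift.

Call:
play_rows:
  deltas:
    - [0, 0, 0, 0, 0, 0, 0.9]
    - [0, 0, 0, 0, 0, 0, 0.9]
    - [0, 0, 0, 0, 0, 0, 0.9]
    - [0, 0, 0, 0, 0, 0, 0.9]
    - [0, 0, -0.02, 0, 0, 0, 0.9]
    - [0, 0, -0.06, 0, 0, 0, 0.9]
    - [0, 0, -0.11, 0, 0, 0, 0.9]
    - [0, 0, -0.16, 0, 0, 0, 0.9]
    - [0, 0, -0.2, 0, 0, 0, 0.9]
    - [0, 0, -0.2, 0, 0, 0, 0.9]
  newtons: 30

```text
clock: 3.65
position: [0.4811, 0.0123, 0.1556]
tool_rot: [3.137, -0.0, 1.571]
force: [-0.1, 0.1, -1.4]
grip_width: 0.0424
finger_force: 30.6
```

Run:
```python
from h import *
go(.482,.2077,.15,90)
cv2.imwrite('pics/s2.png',cv2.resize(grab_frame('side')[150:310,220:420,::-1],(750,600),interpolation=cv2.INTER_CUBIC))
```

```text
at [481.1  12.3 155.6] yaw 90.0 q7 -0.41 w 42.4 | d [0.391 0.002 0.011] t [ 0.002 -0.    -0.   ] F [-0.1  0.1 -1.4]
```

View pics/s2.png

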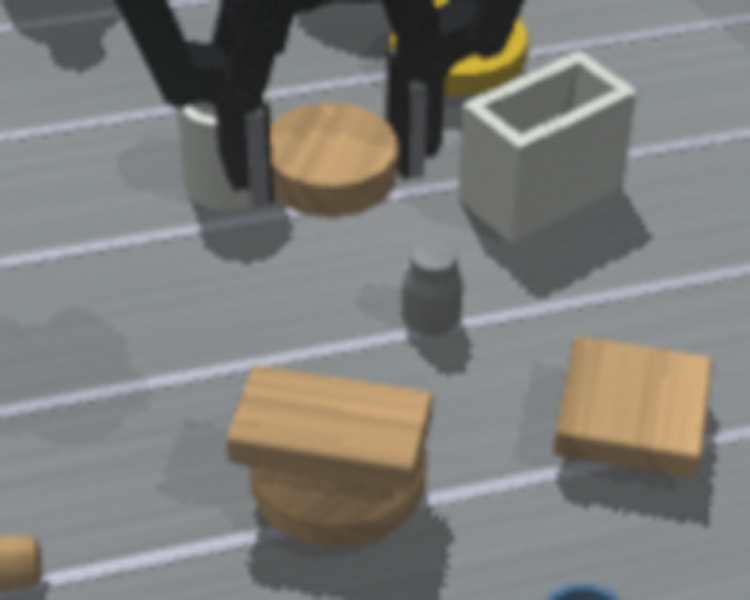

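The small lid came up level, and the oblong and large lids stayed put. Carrying it to the small jar.

Call:
play_rows:
  deltas:
    - [0.08, 0.002, 0.011, 0, 0, 0, 0.9]
    - [0.16, 0.002, 0.011, 0, 0, 0, 0.9]
    - [0.24, 0.002, 0.011, 0, 0, 0, 0.9]
    - [0.32, 0.002, 0.011, 0, 0, 0, 0.9]
    - [0.37, 0.002, 0.011, 0, 0, 0, 0.9]
    - [0.393, 0.002, 0.011, 0, 0, 0, 0.9]
    - [0.393, 0.002, 0.011, 0, 0, 0, 0.9]
    - [0.393, 0.002, 0.011, 0, 0, 0, 0.9]
    - [0.393, 0.002, 0.011, 0, 0, 0, 0.9]

```text
clock: 4.6
position: [0.4811, 0.207, 0.147]
tool_rot: [-3.141, 0.001, 1.569]
force: [-0.2, -0.5, 0.5]
grip_width: 0.043
finger_force: 30.6
```

Run:
```python
from h import *
go(.482,.2087,.0493,90)
```

```text
at [481.1 207.  147. ] yaw 89.9 q7 -0.81 w 43.0 | d [0.003 0.002 0.195] t [-0.     0.    -0.001] F [-0.2 -0.5  0.5]
```

Call:
play_rows:
  deltas:
    - [0.003, 0.002, 0.06, 0, 0, 0, 0.9]
    - [0.003, 0.002, 0.11, 0, 0, 0, 0.9]
    - [0.003, 0.002, 0.14, 0, 0, 0, 0.9]
    - [0.003, 0.002, 0.16, 0, 0, 0, 0.9]
    - [0.003, 0.002, 0.175, 0, 0, 0, 0.9]
    - [0.003, 0.002, 0.185, 0, 0, 0, 0.9]
    - [0.003, 0.002, 0.195, 0, 0, 0, 0.9]
    - [0.003, 0.002, 0.195, 0, 0, 0, 0.9]

```text
clock: 5.4
position: [0.4819, 0.2101, 0.0495]
tool_rot: [-3.142, 0.0, 1.571]
force: [-1.5, 0.0, 0.4]
grip_width: 0.0427
finger_force: 30.6
```

Run:
```python
from h import *
go(.482,.2087,.0483,90)
cv2.imwrite('pics/s3.png',cv2.resize(grab_frame('side')[110:250,200:375,::-1],(750,600),interpolation=cv2.INTER_CUBIC))
```

```text
at [481.9 210.1  49.5] yaw 90.0 q7 -0.9 w 42.7 | d [-0.003  0.     0.002] t [-0.  0. -0.] F [-1.5  0.   0.4]
```

View pics/s3.png

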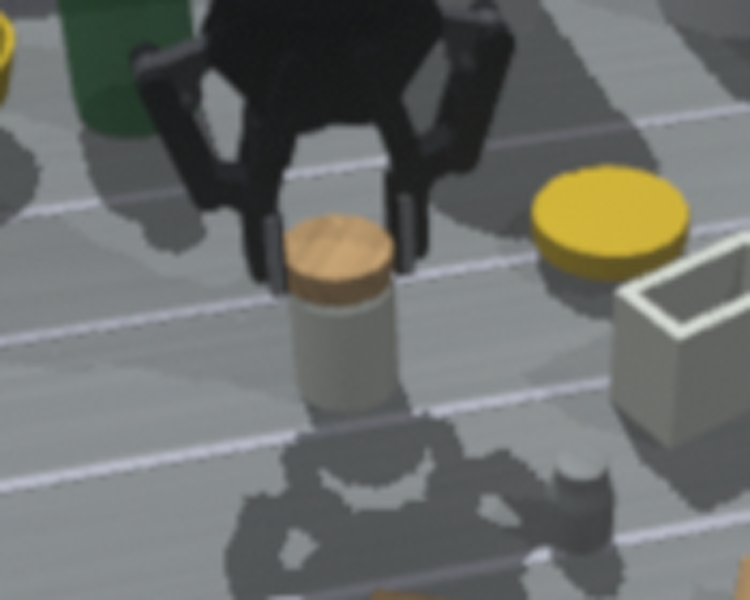

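The small lid sits almost on its rim and is centred. Lower the last millimetre, release, retreat.

Call:
play_rows:
  deltas:
    - [-0.002, 0, 0.002, 0, 0, 0, 0.9]
    - [-0.002, 0, 0.003, 0, 0, 0, 0.9]
    - [-0.002, 0, 0.003, 0, 0, 0, 0.3]
    - [-0.002, 0, 0.003, 0, 0, 0, 0.3]
    - [-0.002, 0, 0.003, 0, 0, 0, 0.3]
    - [-0.002, 0, -0.03, 0, 0, 0, 0.3]
    - [-0.002, 0, -0.08, 0, 0, 0, 0.3]
    - [-0.002, 0, -0.16, 0, 0, 0, 0.3]
    - [-0.002, 0, -0.2, 0, 0, 0, 0.3]

```text
clock: 6.35
position: [0.4824, 0.2096, 0.1522]
tool_rot: [3.14, -0.001, 1.571]
force: [-0.8, -0.3, 0.0]
grip_width: 0.0597
finger_force: 0.0
```

Run:
```python
from h import *
n="top";hv=cv2.cvtColor(grab_frame(n),cv2.COLOR_RGB2HSV)
m=(hv[...,1]>70)&(hv[...,0]>8)&(hv[...,0]<24)
for c in cons(m)[:7]: print(cv2.boundingRect(c),*shape(n,c,.06))
go(.48,.0105,.12,152.1)
n="side";hv=cv2.cvtColor(grab_frame(n),cv2.COLOR_RGB2HSV)
m=(hv[...,1]>70)&(hv[...,0]>8)&(hv[...,0]<24)
for c in cons(m)[:7]: print(cv2.boundingRect(c),*shape(n,c,.064))
```

```text
(333, 225, 37, 43) [477.5  11.3  69.2  63.7 -27.8] [477.1  11.4  61.9  71.2]
(332, 162, 40, 40) [593.3  11.9  55.3  54.3 -28.2] [593.3  11.9  61.9  62.7]
(354, 311, 7, 9) [359.1  -2.3  16.    8.5  27.5] [359.6  -1.3   8.2  15.4]Traceback (most recent call last):
  File "<stdin>", line 4, in <module>
  File "h.py", line 18, in shape
    e=cv2.fitEllipse(w.astype(np.float32));
cv2.error: OpenCV(4.12.0) /io/opencv/modules/imgproc/src/shapedescr.cpp:361: error: (-201:Incorrect size of input array) There should be at least 5 points to fit the ellipse in function 'fitEllipseNoDirect'
```

Run:
```python
from h import *
go(.48,.0105,.12,152.1)
```

```text
at [483.3 210.  154.2] yaw 90.0 q7 -0.8 w 59.9 | d [-0.399 -0.007  0.068] t [ 0.002  0.    -0.518] F [2.7 1.5 4.1]
```

Call:
play_rows:
  deltas:
    - [-0.1, -0.006, 0, 0, 0, -0.07, 0.3]
    - [-0.2, -0.006, 0.03, 0, 0, -0.14, 0.3]
    - [-0.3, -0.006, 0.068, 0, 0, -0.21, 0.3]
    - [-0.37, -0.006, 0.068, 0, 0, -0.28, 0.3]
    - [-0.399, -0.006, 0.068, 0, 0, -0.35, 0.3]
    - [-0.399, -0.006, 0.068, 0, 0, -0.42, 0.3]
    - [-0.399, -0.006, 0.068, 0, 0, -0.49, 0.3]
    - [-0.399, -0.006, 0.068, 0, 0, -0.518, 0.3]
    - [-0.399, -0.006, 0.068, 0, 0, -0.518, 0.3]
    - [-0.399, -0.006, 0.068, 0, 0, -0.518, 0.3]

```text
clock: 7.4
position: [0.4789, 0.0097, 0.1156]
tool_rot: [-3.142, -0.0, 2.653]
force: [-0.6, -0.6, -0.5]
grip_width: 0.0596
finger_force: 0.0
```

Run:
```python
from h import *
go(.48,.0105,.0305,152.1)
```

```text
at [478.9   9.7 115.6] yaw 152.0 q7 0.43 w 59.6 | d [-0.001  0.003  0.17 ] t [-0.    -0.    -0.001] F [-0.6 -0.6 -0.5]
```

Call:
play_rows:
  deltas:
    - [-0.001, 0.003, 0.06, 0, 0, 0, 0.3]
    - [-0.001, 0.003, 0.11, 0, 0, 0, 0.3]
    - [-0.001, 0.003, 0.14, 0, 0, 0, 0.3]
    - [-0.001, 0.003, 0.16, 0, 0, 0, 0.3]
    - [-0.001, 0.003, 0.17, 0, 0, 0, 0.3]
    - [-0.001, 0.003, 0.17, 0, 0, 0, 0.3]
    - [-0.001, 0.003, 0.17, 0, 0, 0, 0.3]

```text
clock: 8.1
position: [0.4805, 0.0108, 0.0313]
tool_rot: [3.141, 0.001, 2.655]
force: [1.0, 0.3, -0.3]
grip_width: 0.0598
finger_force: 0.0
```

Call:
play_rows:
  deltas:
    - [0, 0, 0, 0, 0, 0, 0.9]
    - [0, 0, 0, 0, 0, 0, 0.9]
    - [0, 0, 0, 0, 0, 0, 0.9]
    - [0, 0, 0, 0, 0, 0, 0.9]
    - [0, 0, -0.01, 0, 0, 0, 0.9]

```text
clock: 8.6
position: [0.4801, 0.0107, 0.0359]
tool_rot: [-3.142, 0.0, 2.655]
force: [0.2, 0.1, 0.6]
grip_width: 0.0393
finger_force: 30.7
```

Run:
```python
from h import *
go(.6202,.164,.14,20.9)
```

```text
at [480.1  10.7  35.9] yaw 152.1 q7 0.3 w 39.3 | d [-0.105  0.402 -0.208] t [-0.     0.    -0.406] F [0.2 0.1 0.6]
```

Call:
play_rows:
  deltas:
    - [0, 0, -0.05, 0, 0, 0, 0.9]
    - [0, 0, -0.11, 0, 0, 0, 0.9]
    - [0, 0, -0.17, 0, 0, -0.05, 0.9]
    - [-0.02, 0.08, -0.208, 0, 0, -0.11, 0.9]
    - [-0.04, 0.16, -0.208, 0, 0, -0.17, 0.9]
    - [-0.06, 0.24, -0.208, 0, 0, -0.23, 0.9]
    - [-0.08, 0.32, -0.208, 0, 0, -0.29, 0.9]
    - [-0.1, 0.38, -0.208, 0, 0, -0.35, 0.9]
    - [-0.105, 0.402, -0.208, 0, 0, -0.4, 0.9]
    - [-0.105, 0.402, -0.208, 0, 0, -0.406, 0.9]

```text
clock: 9.6
position: [0.6206, 0.1655, 0.1397]
tool_rot: [3.14, 0.0, -2.773]
force: [-0.3, 0.4, -1.6]
grip_width: 0.0391
finger_force: 30.7
```

Run:
```python
from h import *
go(.6202,.164,.065,20.9)
```

```text
at [620.6 165.5 139.7] yaw -158.9 q7 1.06 w 39.1 | d [ 0.002 -0.003  0.149] t [0.001 0.    0.002] F [-0.3  0.4 -1.6]
```

Call:
play_rows:
  deltas:
    - [0.002, -0.002, 0.05, 0, 0, 0.002, 0.9]
    - [0.002, -0.002, 0.09, 0, 0, 0.002, 0.9]
    - [0.002, -0.002, 0.12, 0, 0, 0.002, 0.9]
    - [0.002, -0.002, 0.14, 0, 0, 0.002, 0.9]
    - [0.002, -0.002, 0.15, 0, 0, 0.002, 0.9]
    - [0.002, -0.002, 0.16, 0, 0, 0.002, 0.9]
    - [0.002, -0.002, 0.17, 0, 0, 0.002, 0.9]
    - [0.002, -0.002, 0.17, 0, 0, 0.002, 0.9]

```text
clock: 10.4
position: [0.6197, 0.1627, 0.0544]
tool_rot: [-3.142, -0.0, -2.781]
force: [0.1, 0.5, -0.3]
grip_width: 0.0395
finger_force: 30.7
```

Run:
```python
from h import *
go(.6202,.164,.0532,20.9)
cv2.imwrite('pics/s4.png',cv2.resize(grab_frame('side')[110:250,275:450,::-1],(750,600),interpolation=cv2.INTER_CUBIC))
```

```text
at [619.7 162.7  54.4] yaw -159.4 q7 0.99 w 39.5 | d [-0.002  0.002  0.002] t [-0.    -0.    -0.002] F [ 0.1  0.5 -0.3]
```

View pics/s4.png

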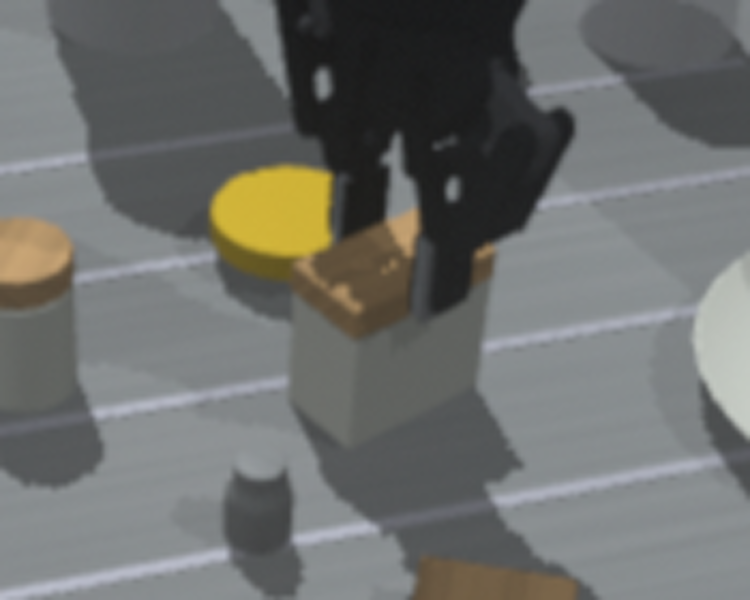

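The oblong lid is in place and square to its jar, and the small one is seated. Lower, release and retreat.

Call:
play_rows:
  deltas:
    - [-0.002, 0.001, 0.002, 0, 0, -0.001, 0.9]
    - [-0.002, 0.001, 0.003, 0, 0, -0.001, 0.9]
    - [-0.002, 0.001, 0.003, 0, 0, -0.001, 0.3]
    - [-0.002, 0.001, 0.003, 0, 0, -0.001, 0.3]
    - [-0.002, 0.001, 0.003, 0, 0, -0.001, 0.3]
    - [-0.002, 0, -0.03, 0, 0, 0, 0.2]
    - [-0.002, 0, -0.08, 0, 0, 0, 0.1]
    - [-0.002, 0, -0.16, 0, 0, 0, 0]
    - [-0.002, 0, -0.2, 0, 0, 0, 0]
    - [-0.002, 0, -0.2, 0, 0, 0, 0]

```text
clock: 11.45
position: [0.622, 0.1638, 0.159]
tool_rot: [-3.141, 0.005, -2.782]
force: [-0.0, -0.4, -0.4]
grip_width: 0.0855
finger_force: 0.0
```

Run:
```python
from h import *
for n,p in (("top",(350,246)),("side",(308,275))):
    hv=cv2.cvtColor(grab_frame(n),cv2.COLOR_RGB2HSV)
    for T in(0,150,175):
        m=(hv[...,1]>70)&(hv[...,0]>8)&(hv[...,0]<24)&(hv[...,2]>T)
        for c in cons(m)[:4]:
            if cv2.pointPolygonTest(c,p,True)>-20: print(n,T,cv2.boundingRect(c),*shape(n,c,.023))
go(.48,.0105,.12,105)
```

```text
top 0 (333, 228, 37, 37) [480.4  12.1  65.7  63.4  45.8] [481.2  11.3  64.1  66.5]
top 150 (333, 228, 37, 37) [480.4  12.1  65.7  63.4  45.8] [481.2  11.3  64.1  66.5]
top 175 (333, 228, 37, 37) [479.9  12.6  65.8  62.   45.4] [481.2  11.7  63.5  66. ]
side 0 (286, 255, 47, 40) [481.1   7.9  73.   65.2  74.7] [481.8   8.   65.5  74.2]
side 150 (286, 255, 47, 34) [482.5  13.   65.2  62.5 -15.3] [482.9  12.7  63.2  65.2]
side 175 (287, 255, 43, 32) [477.9  21.6  63.6  43.5  29.6] [478.8  18.8  45.4  66. ]
at [620.9 163.  155.7] yaw -159.4 q7 1.07 w 85.4 | d [ 0.371 -0.186  0.071] t [-0.001  0.    -0.703] F [-0.2 -0.8 -0.6]
```

Run:
```python
from h import *
go(.4813,.012,.12,120.6)
```

```text
at [620.9 163.  155.7] yaw -159.4 q7 1.07 w 85.4 | d [ 0.368 -0.184  0.071] t [0.    0.001 0.667] F [-0.2 -0.8 -0.6]
```

Call:
play_rows:
  deltas:
    - [0.07, -0.035, 0, 0, 0, 0.067, 0]
    - [0.14, -0.07, 0, 0, 0, 0.134, 0]
    - [0.21, -0.105, 0.02, 0, 0, 0.2, 0]
    - [0.28, -0.14, 0.05, 0, 0, 0.267, 0]
    - [0.34, -0.17, 0.071, 0, 0, 0.334, 0]
    - [0.368, -0.184, 0.071, 0, 0, 0.4, 0]
    - [0.368, -0.184, 0.071, 0, 0, 0.467, 0]
    - [0.368, -0.184, 0.071, 0, 0, 0.534, 0]
    - [0.368, -0.184, 0.071, 0, 0, 0.6, 0]
    - [0.368, -0.184, 0.071, 0, 0, 0.667, 0]

```text
clock: 12.55
position: [0.4805, 0.012, 0.1188]
tool_rot: [-3.141, -0.001, 2.099]
force: [-0.3, 0.4, -0.4]
grip_width: 0.0856
finger_force: 0.0
```

Run:
```python
from h import *
go(.4813,.012,.002,120.6)
```

```text
at [480.5  12.  118.8] yaw 120.3 q7 -0.03 w 85.6 | d [-0.001  0.002  0.234] t [-0.    -0.    -0.003] F [-0.3  0.4 -0.4]
```

Call:
play_rows:
  deltas:
    - [-0.001, 0.002, 0.06, 0, 0, 0, 0]
    - [-0.001, 0.002, 0.12, 0, 0, 0, 0]
    - [-0.001, 0.002, 0.17, 0, 0, 0, 0]
    - [-0.001, 0.002, 0.2, 0, 0, 0, 0]
    - [-0.001, 0.002, 0.22, 0, 0, 0, 0]
    - [-0.001, 0.002, 0.232, 0, 0, 0, 0]
    - [-0.001, 0.002, 0.232, 0, 0, 0, 0]
    - [-0.001, 0.002, 0.232, 0, 0, 0, 0]

```text
clock: 13.35
position: [0.4823, 0.0123, 0.0036]
tool_rot: [3.141, 0.0, 2.105]
force: [-0.6, -0.0, -0.2]
grip_width: 0.0851
finger_force: 0.0
```

Call:
play_rows:
  deltas:
    - [0, 0, 0, 0, 0, 0, 0.7]
    - [0, 0, 0, 0, 0, 0, 0.7]
    - [0, 0, 0, 0, 0, 0, 0.7]
    - [0, 0, 0, 0, 0, 0, 0.7]
    - [0, 0, -0.01, 0, 0, 0, 0.7]
    - [0, 0, -0.04, 0, 0, 0, 0.7]
    - [0, 0, -0.1, 0, 0, 0, 0.7]
    - [0, 0, -0.1, 0, 0, 0, 0.7]
  newtons: 35

```text
clock: 14.15
position: [0.4835, 0.0122, 0.0561]
tool_rot: [3.138, 0.002, 2.104]
force: [-0.1, -0.2, -0.9]
grip_width: 0.0668
finger_force: 39.4
```

Run:
```python
from h import *
go(.604,-.2,.16,120)
cv2.imwrite('pics/s5.png',cv2.resize(grab_frame('side')[130:310,200:425,::-1],(750,600),interpolation=cv2.INTER_CUBIC))
```

```text
at [483.5  12.2  56.1] yaw 120.6 q7 -0.13 w 66.8 | d [-0.488 -0.008 -0.207] t [0.002 0.001 0.005] F [-0.1 -0.2 -0.9]
```

View pics/s5.png

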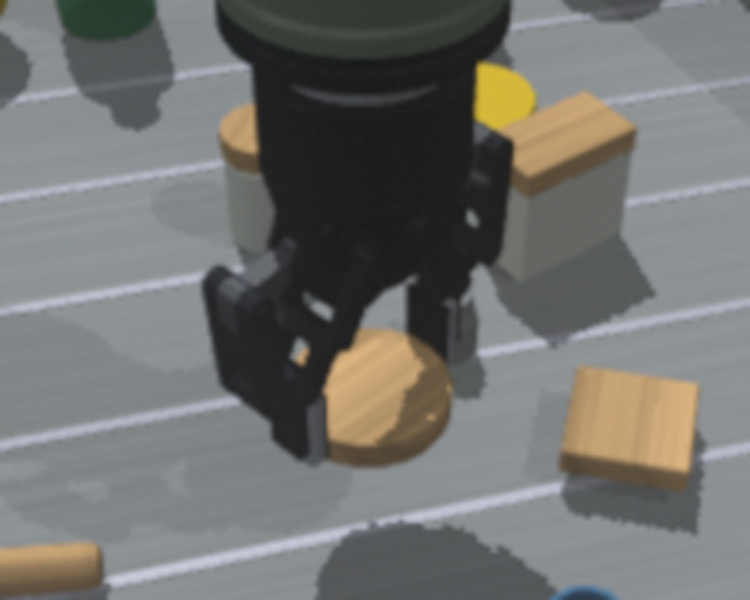

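The large lid is held level, and the oblong jar is closed neatly.

Call:
play_rows:
  deltas:
    - [0, 0, -0.07, 0, 0, 0, 0.7]
    - [-0.03, 0, -0.14, 0, 0, 0, 0.7]
    - [-0.1, -0.002, -0.2, 0, 0, 0, 0.7]
    - [-0.18, -0.004, -0.2, 0, 0, 0, 0.7]
    - [-0.26, -0.006, -0.2, 0, 0, 0, 0.7]
    - [-0.34, -0.008, -0.2, 0, 0, 0, 0.7]
    - [-0.42, -0.008, -0.2, 0, 0, 0, 0.7]
    - [-0.47, -0.008, -0.2, 0, 0, 0, 0.7]
    - [-0.488, -0.008, -0.2, 0, 0, 0, 0.7]
    - [-0.488, -0.008, -0.2, 0, 0, 0, 0.7]

```text
clock: 15.2
position: [0.6026, -0.2005, 0.1522]
tool_rot: [-3.141, -0.001, 2.104]
force: [-1.1, 1.4, -0.2]
grip_width: 0.0665
finger_force: 39.8
```

Run:
```python
from h import *
go(.604,-.2,.0573)
```

```text
at [ 602.6 -200.5  152.2] yaw 120.5 q7 0.42 w 66.5 | d [-0.001  0.003  0.19 ] t [-0. -0.  0.] F [-1.1  1.4 -0.2]
```

Call:
play_rows:
  deltas:
    - [-0.001, 0.003, 0.06, 0, 0, 0, 0.7]
    - [-0.001, 0.003, 0.1, 0, 0, 0, 0.7]
    - [-0.001, 0.003, 0.14, 0, 0, 0, 0.7]
    - [-0.001, 0.003, 0.16, 0, 0, 0, 0.7]
    - [-0.001, 0.003, 0.17, 0, 0, 0, 0.7]
    - [-0.001, 0.003, 0.18, 0, 0, 0, 0.7]
    - [-0.001, 0.003, 0.188, 0, 0, 0, 0.7]
    - [-0.001, 0.003, 0.188, 0, 0, 0, 0.7]

```text
clock: 16.0
position: [0.6044, -0.1995, 0.0592]
tool_rot: [3.142, 0.0, 2.105]
force: [-0.3, -0.5, -1.1]
grip_width: 0.0664
finger_force: 39.8
```

Run:
```python
from h import *
go(.604,-.2,.0563)
cv2.imwrite('pics/s6.png',cv2.resize(grab_frame('side')[300:440,380:555,::-1],(750,600),interpolation=cv2.INTER_CUBIC))
```

```text
at [ 604.4 -199.5   59.2] yaw 120.6 q7 0.36 w 66.4 | d [-0.001 -0.001  0.006] t [0. 0. 0.] F [-0.3 -0.5 -1.1]
```

View pics/s6.png

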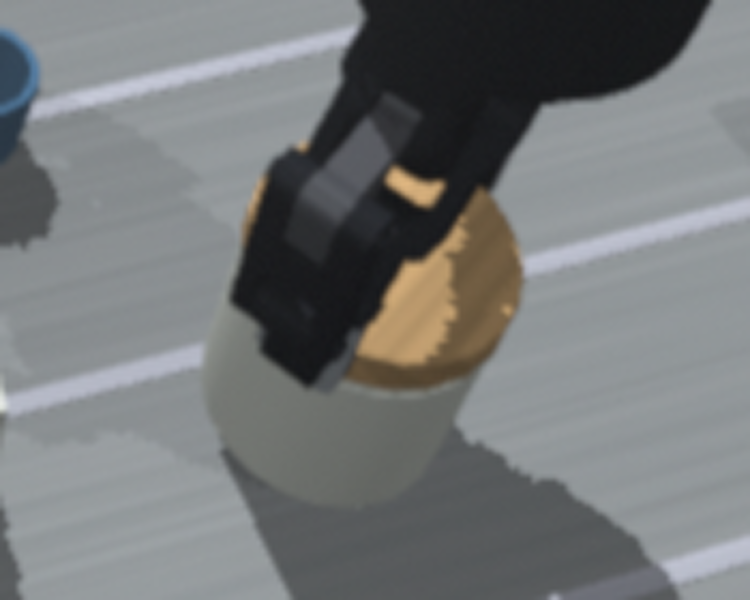

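The large lid is over its mouth with a thin rim gap left. Lower, release, retreat.

Call:
play_rows:
  deltas:
    - [0, 0, 0.002, 0, 0, 0, 0.7]
    - [0, 0, 0.004, 0, 0, 0, 0.7]
    - [0, 0, 0.005, 0, 0, 0, 0.7]
    - [0, 0, 0.005, 0, 0, 0, 0]
    - [0, 0, 0.005, 0, 0, 0, 0]
    - [0, 0, 0.005, 0, 0, 0, 0]
    - [0, 0, -0.03, 0, 0, 0, 0]
    - [0, 0, -0.08, 0, 0, 0, 0]
    - [0, 0, -0.15, 0, 0, 0, 0]
    - [0, 0, -0.15, 0, 0, 0, 0]

```text
clock: 17.05
position: [0.6066, -0.1998, 0.1397]
tool_rot: [3.137, 0.005, 2.105]
force: [1.0, -0.5, 0.4]
grip_width: 0.0855
finger_force: 0.0
```

Run:
```python
from h import *
go(.6022,.0105,.12,61.4)
n="side";hv=cv2.cvtColor(grab_frame(n),cv2.COLOR_RGB2HSV)
m=(hv[...,1]>70)&(hv[...,0]>8)&(hv[...,0]<24)&(hv[...,2]>160)
for c in cons(m)[:8]:
    if len(c)>30: print(cv2.boundingRect(c),*shape(n,c,.023))
```

```text
at [ 606.6 -199.8  139.7] yaw 120.6 q7 0.41 w 85.5 | d [0.367 0.206 0.039] t [0.003 0.001 0.493] F [ 1.  -0.5  0.4]
(438, 333, 63, 53) [ 632.  -175.    73.8   68.2  -27.1] [ 631.9 -175.9   66.    75.4]
(369, 240, 40, 31) [604.4  12.9  53.7  53.6  61.7] [604.5  12.8  59.5  63. ]
(345, 158, 45, 24) [644.5 223.3  74.6  43.3  20.6] [643.9 222.1  44.7  90.1]
(266, 161, 26, 15) [493.  266.6  44.1  42.7  45.8] [492.9 266.8  42.5  44.1]
(171, 293, 57, 8) [328.8   7.5  73.9   6.8  -9.6] [333.2   6.7   6.   89. ]
```

Call:
play_rows:
  deltas:
    - [0.06, 0.03, 0, 0, 0, 0.06, 0]
    - [0.12, 0.06, 0, 0, 0, 0.12, 0]
    - [0.18, 0.1, 0, 0, 0, 0.18, 0]
    - [0.24, 0.14, 0.01, 0, 0, 0.24, 0]
    - [0.3, 0.18, 0.03, 0, 0, 0.3, 0]
    - [0.35, 0.2, 0.04, 0, 0, 0.36, 0]
    - [0.368, 0.205, 0.04, 0, 0, 0.42, 0]
    - [0.368, 0.205, 0.04, 0, 0, 0.47, 0]
    - [0.368, 0.205, 0.04, 0, 0, 0.492, 0]
    - [0.368, 0.205, 0.04, 0, 0, 0.492, 0]

```text
clock: 18.1
position: [0.5987, 0.0113, 0.1142]
tool_rot: [-3.141, 0.0, 1.074]
force: [-0.2, -0.2, -0.4]
grip_width: 0.0853
finger_force: 0.0
```

Run:
```python
from h import *
go(.6033,.012,.0045,61.5)
```

```text
at [598.7  11.3 114.2] yaw 61.5 q7 -0.83 w 85.3 | d [0.006 0.007 0.219] t [-0.  0.  0.] F [-0.2 -0.2 -0.4]
```

Call:
play_rows:
  deltas:
    - [0.006, 0.007, 0.06, 0, 0, 0, 0]
    - [0.006, 0.007, 0.12, 0, 0, 0, 0]
    - [0.006, 0.007, 0.17, 0, 0, 0, 0]
    - [0.006, 0.007, 0.2, 0, 0, 0, 0]
    - [0.006, 0.007, 0.21, 0, 0, 0, 0]
    - [0.006, 0.007, 0.218, 0, 0, 0, 0]
    - [0.006, 0.007, 0.218, 0, 0, 0, 0]
    - [0.006, 0.007, 0.218, 0, 0, 0, 0]

```text
clock: 18.9
position: [0.604, 0.012, 0.0061]
tool_rot: [3.141, -0.001, 1.075]
force: [0.3, -0.4, -1.4]
grip_width: 0.0852
finger_force: 0.0
```

Call:
play_rows:
  deltas:
    - [0, 0, 0, 0, 0, 0, 0.7]
    - [0, 0, 0, 0, 0, 0, 0.7]
    - [0, 0, 0, 0, 0, 0, 0.7]
    - [0, 0, 0, 0, 0, 0, 0.7]
    - [0, 0, 0, 0, 0, 0, 0.7]
    - [0, 0, -0.04, 0, 0, 0, 0.7]
    - [0, 0, -0.12, 0, 0, 0, 0.7]
    - [0, 0, -0.2, 0, 0, 0, 0.7]
    - [0, 0, -0.26, 0, 0, 0, 0.7]
    - [0, 0, -0.26, 0, 0, 0, 0.7]

```text
clock: 19.9
position: [0.6055, 0.0121, 0.1395]
tool_rot: [3.136, -0.003, 1.074]
force: [0.7, 0.6, 0.8]
grip_width: 0.0554
finger_force: 38.4
```

Run:
```python
from h import *
go(.479,-.1775,.14,83)
```

```text
at [605.5  12.1 139.5] yaw 61.5 q7 -0.82 w 55.4 | d [-0.454 -0.042 -0.003] t [ 0.003 -0.001 -0.179] F [0.7 0.6 0.8]
```

Call:
play_rows:
  deltas:
    - [-0.06, -0.006, 0, 0, 0, -0.03, 0.7]
    - [-0.13, -0.012, 0, 0, 0, -0.06, 0.7]
    - [-0.2, -0.02, 0, 0, 0, -0.09, 0.7]
    - [-0.27, -0.026, 0, 0, 0, -0.12, 0.7]
    - [-0.34, -0.032, 0, 0, 0, -0.15, 0.7]
    - [-0.4, -0.038, 0, 0, 0, -0.179, 0.7]
    - [-0.44, -0.042, 0, 0, 0, -0.179, 0.7]
    - [-0.454, -0.042, 0, 0, 0, -0.179, 0.7]
    - [-0.454, -0.042, 0, 0, 0, -0.179, 0.7]
    - [-0.454, -0.042, 0, 0, 0, -0.179, 0.7]

```text
clock: 20.9
position: [0.4775, -0.1767, 0.1351]
tool_rot: [3.141, -0.001, 1.45]
force: [0.0, -0.2, -0.3]
grip_width: 0.0555
finger_force: 38.3
```

Run:
```python
from h import *
go(.479,-.1775,.057,83)
```

```text
at [ 477.5 -176.7  135.1] yaw 83.1 q7 -0.16 w 55.5 | d [-0.001  0.003  0.156] t [ 0.    -0.     0.001] F [ 0.  -0.2 -0.3]
```

Call:
play_rows:
  deltas:
    - [-0.001, 0.002, 0.05, 0, 0, 0, 0.7]
    - [-0.001, 0.002, 0.09, 0, 0, 0, 0.7]
    - [-0.001, 0.002, 0.11, 0, 0, 0, 0.7]
    - [-0.001, 0.002, 0.13, 0, 0, 0, 0.7]
    - [-0.001, 0.002, 0.145, 0, 0, 0, 0.7]
    - [-0.001, 0.002, 0.156, 0, 0, 0, 0.7]
    - [-0.001, 0.002, 0.156, 0, 0, 0, 0.7]

```text
clock: 21.6
position: [0.4778, -0.1781, 0.0568]
tool_rot: [-3.141, -0.0, 1.449]
force: [-0.3, 0.5, -0.4]
grip_width: 0.0553
finger_force: 38.4
```

Run:
```python
from h import *
go(.479,-.1775,.055,83)
cv2.imwrite('pics/s7.png',cv2.resize(grab_frame('side')[320:460,260:435,::-1],(750,600),interpolation=cv2.INTER_CUBIC))
```

```text
at [ 477.8 -178.1   56.8] yaw 83.0 q7 -0.23 w 55.3 | d [0.001 0.002 0.004] t [-0. -0.  0.] F [-0.3  0.5 -0.4]
```

View pics/s7.png

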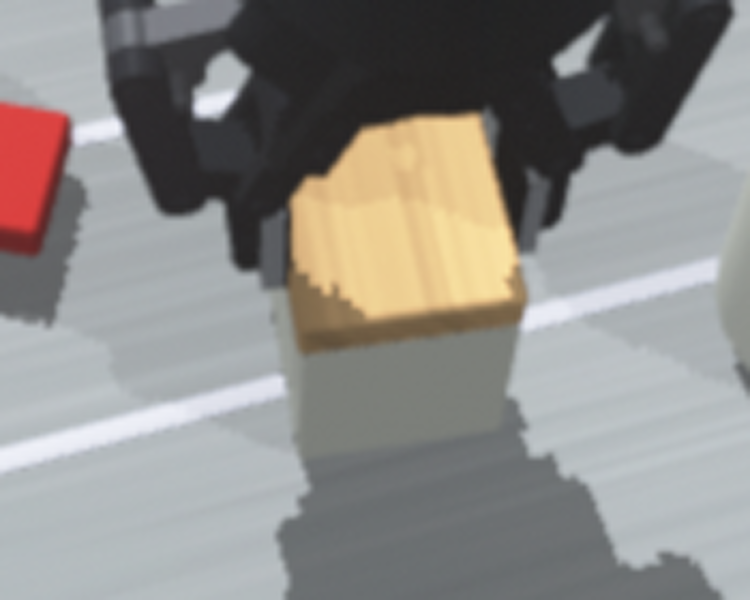

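The square lid is square with its jar and just above the rim. Lower, release, retreat high.

Call:
play_rows:
  deltas:
    - [0, 0.001, 0.002, 0, 0, 0, 0.7]
    - [0, 0.001, 0.004, 0, 0, 0, 0.7]
    - [0, 0.001, 0.004, 0, 0, 0, 0.7]
    - [0, 0.001, 0.004, 0, 0, 0, 0]
    - [0, 0.001, 0.004, 0, 0, 0, 0]
    - [0, 0.001, 0.004, 0, 0, 0, 0]
    - [0, 0, -0.03, 0, 0, 0, 0]
    - [0, 0, -0.08, 0, 0, 0, 0]
    - [0, 0, -0.16, 0, 0, 0, 0]
    - [0, 0, -0.24, 0, 0, 0, 0]

```text
clock: 22.65
position: [0.4774, -0.1779, 0.1783]
tool_rot: [-3.141, -0.0, 1.45]
force: [0.4, -0.3, -0.6]
grip_width: 0.0856
finger_force: 0.0
```

Call:
play_rows:
  deltas:
    - [-0.08, 0, -0.05, 0, 0, 0, 0]
    - [-0.18, 0, -0.1, 0, 0, 0, 0]
    - [-0.28, 0.02, -0.1, 0, 0, 0, 0]
    - [-0.38, 0.04, -0.1, 0, 0, 0, 0]
    - [-0.48, 0.06, -0.1, 0, 0, 0, 0]
    - [-0.5, 0.06, -0.1, 0, 0, 0, 0]
    - [-0.5, 0.06, -0.1, 0, 0, 0, 0]

```text
clock: 23.35
position: [0.4761, -0.4329, 0.2263]
tool_rot: [-3.141, 0.0, 1.445]
force: [-0.3, -0.2, -0.7]
grip_width: 0.0853
finger_force: 0.0
```

Run:
```python
from h import *
t=grab_frame("top");s=grab_frame("side")
cv2.imwrite("pics/fin.png",np.vstack([cv2.resize(t[140:275,220:500,::-1],(600,289),interpolation=cv2.INTER_CUBIC),cv2.resize(s[150:430,240:520,::-1],(600,600),interpolation=cv2.INTER_CUBIC)[:311*2:2]]))
cv2.imwrite("pics/fs.png",cv2.resize(s[140:430,180:540,::-1],(744,600),interpolation=cv2.INTER_CUBIC))
hv=cv2.cvtColor(t,cv2.COLOR_RGB2HSV);m=(hv[...,1]>70)&(hv[...,0]>8)&(hv[...,0]<24)
for k,p,z in(("L",(472,180),.076),("S",(460,249),.072),("O",(268,169),.068),("sm",(241,243),.064)):
    for c in cons(m)[:6]:
        if cv2.pointPolygonTest(c,p,False)>=0: print(k,*shape("top",c,z))
```

```text
L [ 603.3 -200.1   67.6   65.7  -45.7] [ 603.1 -200.    65.8   68.1]
S [ 477.7 -178.6   57.1   55.9   82.6] [ 477.7 -178.6   63.9   65.1]
O [618.  161.   71.4  39.6  20.5] [617.8 161.1  43.1  84.6]
sm [481.6 208.1  42.4  40.7 -89.1] [481.6 207.8  41.   43.1]
```

View pics/fs.png

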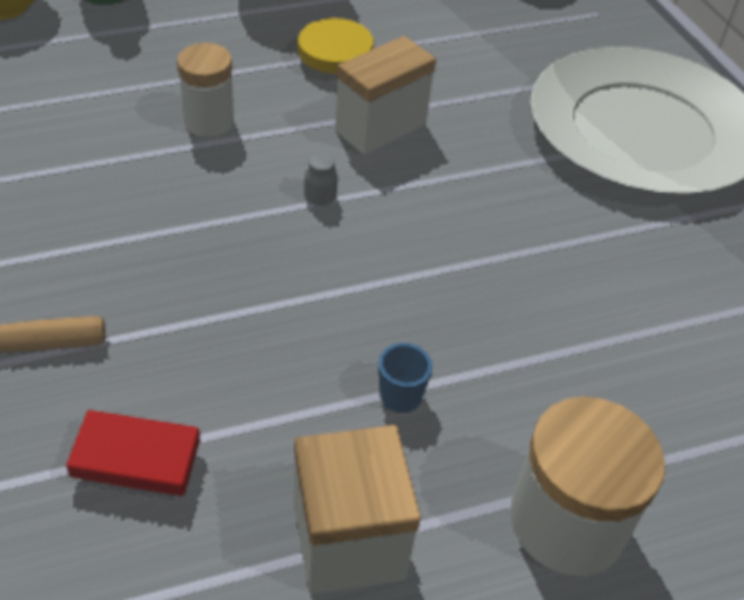

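All four lids sit flat on their jars, aligned to within about 0.5° and 3 mm. The look-alikes, salt shaker and egg cup look untouched.

```bash
python3 -c "
from workcell import *
print(job_done())"
```

```text
the job is handed in; nothing more can be done
None
```

The job is handed in: the stack is apart and each of the four jars is closed with its own lid, flat on the rim and square where it has corners; it took about 23 s, and the last pictures show the salt shaker, egg cup and look-alikes where they were.

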